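# Index the marquetry turntable and lock it with its pin

### The job

Lock the marquetry turntable: take the red-headed steel index pin from the wooden rack, turn the turntable clockwise by its wooden grip until its hole comes under the guide bore of the metal arm, and pass the pin down through the bore and the board until its head sits flush on the arm. Never force the pin: feel for the hole with a light touch, and press the pin home gently. Leave the dowel, the gouges and everything else on the bench where they are.

Things in the scene. Friction and masses are not known exactly. Their poses are not given: they have to be found in the camera images.
- stand: Indexing stand bolted to the bench: dark round steel foot 250 mm across, 14 mm thick; a round board turns on top; a grey column (130 to 156 mm from the axis) carries a 44 mm wide, 20 mm thick aluminium arm that reaches in over the board's edge. Origin: centre of the foot's underside, on the board's axis; z up; +y points from the axis to the column.
- board (a point): Point of the stand (does not turn) on the axis at the turntable's top face, 52 mm above the bench. Plywood board 210 mm across, 12 mm thick, 10 mm below the arm, with one 14 mm through hole 85 mm from the axis between two brass marks. Turns with 0.15 N m, stays put. The hole starts 0.45 to 1.15 rad counter-clockwise (from above) of the bore; it can turn 0.7 rad past the bore.
- guide (a point): Centre of the mouth of the guide bore on the top face of the arm, 82 mm above the bench, 85 mm from the turntable's axis on the stand's +y side. Vertical through bore of 14 mm with a 3 mm chamfer, 20 mm long. A pin standing in it rests on the board, and drops about 16 mm by itself when the hole comes beneath; that blocks the board.
- seat_top (a point): Point of the stand 36 mm above the bench under the bore: top of a tight brass seat hidden below the board, where the dropped pin's foot stops. From there the pin must be pushed the last 14 mm down against about 5 N, until its shoulder meets the arm; the seat then stays down.
- grip: Wooden bar on a steel stem on the board's axis; origin at the board's top face. Bar 24 mm wide (local x), 64 mm long (local y), 105 to 141 mm above the bench; a red stripe on top marks its +y end. Clamped firmly to the turntable and turns with it, but at a rough angle: the hole lies in the direction of local +y only to within 0.25 rad either way.
- pin: Index pin, steel shank 12 mm in diameter and 60 mm long with a tapered foot, on top of it a red round head 24 mm in diameter and 34 mm high; about 0.1 kg. Origin at the centre of the foot, z up along the pin. It starts upright in one of the two holes of the rack, foot 10 mm above the bench.
- pin_tip (a point): Centre of the pin's foot. With the pin resting on the turntable it is 52 mm above the bench, with the pin fully home 22 mm.
- rack: Fixed pale wooden block 125 x 50 x 45 mm (x, y, z) with two upright holes on its long axis, 72 mm apart; origin at the centre of its underside, z up.
- dowel: Plain wooden dowel of the pin's shape with a pale wooden head, in the rack's other hole. Not to be moved.
- gouge_a: Carving gouge, pear-shaped wooden handle, 170 mm long, lying on the bench. Not to be moved.
- gouge_b: Another such gouge, narrower blade. Not to be moved.
- gouge_c: Another such gouge, wider blade. Not to be moved.
- glue: White jar 60 mm in diameter, 100 mm high, with an orange lid. Not to be moved.
- panel: Small square striped panel 100 x 100 x 12 mm lying on the bench. Not to be moved.
- veneer_block: Dark wood block 90 x 50 x 30 mm. Not to be moved.

How it is judged:
By the outcome, as a careful person would: the job done as asked, in the order asked, and still so for the second after the job is handed in, with the robot touching nothing.
It also fails if it takes over 72 s, if anything falls off the work surface, if the arm or the gripper's body presses on something with over 40 N, if the wrist force passes 120 N, or if a joint passes its speed limit or range.

### The arm

A 6-joint arm with a two-finger parallel gripper is mounted at the origin on the work surface. World frame = base frame: x ahead of the robot, y to its left, z up, the work surface at z = 0. Lengths are in m, angles in rad, forces in N, time in s.
With the tool pointing down it reaches from about 0.3 to 0.875 m from the base axis. Payload 6.4 kg.
Tool frame: the origin (TCP) lies midway between the tips of the shut fingers; the grasp point (between the pads) lies ctrl.grip_point_offset behind it (ctrl.grip_point_offset is the distance from the TCP to the grasp point, in m); z points along the fingers, y is the direction in which the jaws open and shut (so a half turn about z gives the same grasp; the last joint's range is limited). The gripper opens to 85 mm and grips with 20 to 120 N. Pads are 22 mm wide; open, the fingers measure 114 mm over their backs; the gripper's body (76 mm by 85 mm) begins 54 mm behind the grasp point. The pads swing forward as they close: fully open they stand 13 mm farther back than shut.
Start: joints at [-1.475, 0.181, 1.607, -0, 1.354, -0.206], TCP at [0.171, -0.549, 0.231] pointing down, gripper open.
Joint ranges: [-2.99, 2.99], [-0.89, 2.07], [0.3, 2.58], [-1.14, 4.28], [0, 2.63], [-3.12, 3.12]. Speed limits (rad/s): [2.57, 2.57, 3.01, 3.14, 3.14, 3.14].

### API

Orientations are given as a unit quaternion [w, x, y, z].
In Python, from bench import ctrl, viewer gives the robot as it stands.
- The arm moves only by the shell command python3 -m handwheel 'ROWS' [OPENING]. ROWS is JSON, a list of rows, each an object with "travel": the shift along the tool's x, y, z as a fraction of full scale, a list of three; "dr": the turn, a rotation vector about the tool's x, y, z as a fraction of full scale, a list of three. A call has 1 to 20 rows; each row shifts and turns the pose as measured when the row begins, along the tool's axes as they then stand; what a row does not reach is not made up. Full scale, the value 1, is 150 mm for a shift and 30 degrees for a turn. A row lasts 1/12 s, in which the tool goes at most 41.7 mm and 7.16 degrees, less where a joint would pass 70% of its speed; a pose out of reach is approached as far as the arm can. A call with a number of a shift or a turn outside -1 to 1 is refused whole. A call with a gripper value outside its range is refused whole. OPENING is the opening, from -1 (shut) to 1 (fully open), set as the call begins (- or left out, the last holds). The fingers move at their own pace and stop on an object; the grip force is fixed at half the most. Time passes only in rows, so rows that do not move let the fingers close. It gives the time, the measured TCP pose, the force and the opening at its end, in the units of the state.
- ctrl.get_obs(): the state, without advancing time (a new reading comes with each control period).
- viewer.camera(name): name is "scene" or "top" or "wrist"; returns the picture (420x560x3 uint8, red, green, blue); there is no depth.
- viewer.get_calibration(name): a dict with "camera_matrix" (3x3 intrinsics, pixels), "k1" (the pictures are not rectified: a ray, as slopes to the right and down, at radius r is drawn at 1 + k1 r^2 times it, then the intrinsics apply), "R" (3x3) and "t" (3): a world point X has camera coordinates R X + t. Camera axes: x right, y down, z forward; pixel columns grow to the right and rows downward; lengths in m; the calibration is good to about 2 mm. A picture is of the moment at which its call begins: read the wrist's pose just before it. get_calibration takes no time and is no camera call; for the wrist camera it gives the pose at the moment of the call.
- ctrl.hand_in(): hands the job in, once; it reports no verdict.
The state is a dict: "time_s": time; "q": joint angles; "dq": joint speeds; "joint_efforts": joint torques, N m; "eef_pos": TCP position; "eef_rot": TCP orientation; "wrist_force": force on the tool from outside, world axes, zero at the start; "torque": the same for the moment, N m; "opening": opening from 0.0 (shut) to 1.0 (fully open).
Only numpy, scipy, OpenCV 4.12 (cv2) and the standard library are available. Lean on these libraries where they do the work, as an engineer would, in place of code of your own. Each camera call takes 0.05 s, during which the arm holds its last target. There are 200 camera calls.

## Working session

There is one attempt and no reset: what is moved stays moved. The work goes in short steps, Python scripts to look and compute and a shell command to move; the robot and the scene stay as the last step left them, time stands still between calls to the robot, and variables do not carry over. Pictures are saved under pics/ and viewed, about 8 in all and at most 12, crops included, and the job is handed in when it is done.

```bash
mkdir -p pics; ls; python3 - <<'E'
from bench import ctrl, viewer
import cv2,numpy as np
print(ctrl.get_obs(), ctrl.grip_point_offset)
for n in ("scene","top"):
    im=viewer.camera(n); cv2.imwrite(f"pics/{n}0.png",im[:,:,::-1])
    c=viewer.get_calibration(n); print(n,c)
E
```

```text
pics
{'time_s': 0.0, 'q': array([-1.47530027e+00,  1.81559937e-01,  1.60798530e+00, -1.06264765e-07,
        1.35379328e+00, -2.06301098e-01]), 'dq': array([ 4.43246838e-05,  4.06482141e-04, -1.43177505e-03, -8.15888850e-04,
       -6.12010329e-05,  1.04966610e-04]), 'joint_efforts': array([-8.10332385e-04, -4.44880342e+01, -3.51330936e+01, -3.58572470e-04,
        9.04576562e-03, -2.28732932e-05]), 'eef_pos': array([ 0.17087447, -0.5484574 ,  0.2303845 ]), 'eef_rot': array([-8.71594901e-04,  9.88636018e-01,  1.50326515e-01,  4.82860643e-05]), 'wrist_force': array([-0.07588623, -0.57029699,  0.22009517]), 'torque': array([-0.00618839,  0.01722977,  0.02667321]), 'opening': 0.9986636757833095} 0.0187
scene {'camera_matrix': array([[496.22067507,   0.        , 275.62413021],
       [  0.        , 496.22067507, 200.78916518],
       [  0.        ,   0.        ,   1.        ]]), 'k1': 0.025619683182563035, 'R': array([[ 0.70500541,  0.7091812 , -0.00542191],
       [ 0.40010609, -0.40403921, -0.82259798],
       [-0.58556169,  0.57776669, -0.56859754]]), 't': array([-0.4170438 , -0.1220294 ,  1.53649557])}
top {'camera_matrix': array([[401.60513383,   0.        , 277.7184418 ],
       [  0.        , 401.60513383, 210.02374116],
       [  0.        ,   0.        ,   1.        ]]), 'k1': 0.022183811469477045, 'R': array([[ 0.02139911, -0.99968302, -0.01326385],
       [-0.99373782, -0.01981281, -0.10996635],
       [ 0.10966869,  0.01553397, -0.99384681]]), 't': array([0.02651074, 0.55919589, 0.94256391])}
```

View pics/scene0.png

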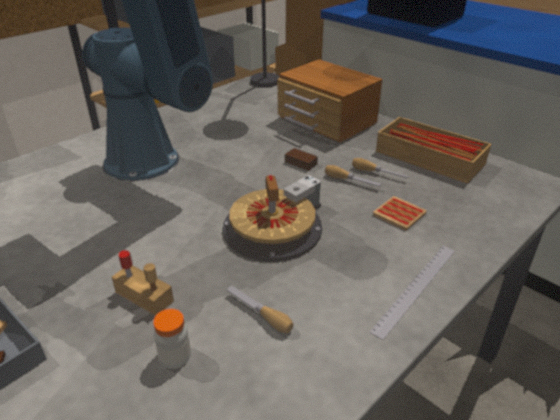

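View pics/top0.png

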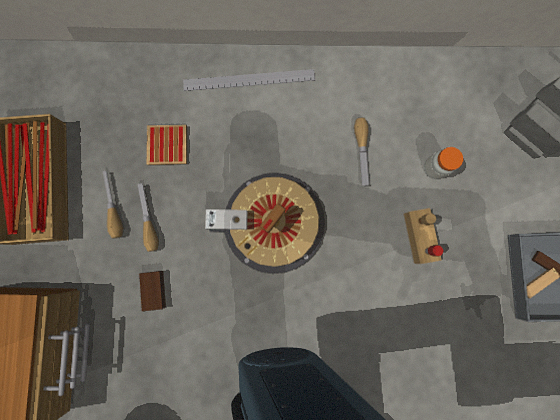

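The top view shows the stand centred near (276,222) with its arm pointing left (+y). A dark hole shows near (247,246), the red pin head near (435,251), and the dowel near (430,216). In the scene view the pin head is at (125,259). Next I'll measure these points.

```bash
cat > h.py <<'E'
import numpy as np, cv2
from bench import ctrl, viewer
def ray(c,uv):
    K=c["camera_matrix"]; k=c["k1"]
    d=cv2.undistortPoints(np.array([[uv]],float),K,np.array([k,0,0,0,0]))[0,0]
    return -c["R"].T@c["t"], c["R"].T@np.array([d[0],d[1],1])
def plane(c,uv,z):
    o,d=ray(c,uv); return o+d*(z-o[2])/d[2]
def proj(c,X):
    x=c["R"]@X+c["t"]; p=x[:2]/x[2]; p=p*(1+c["k1"]*(p@p)); return c["camera_matrix"][:2,:2]@p+c["camera_matrix"][:2,2]
def tri(a,ua,b,ub):
    o1,d1=ray(a,ua);o2,d2=ray(b,ub)
    s=np.linalg.lstsq(np.c_[d1,-d2],o2-o1,rcond=None)[0]
    p,q=o1+s[0]*d1,o2+s[1]*d2; return (p+q)/2,np.linalg.norm(p-q)
def blobs(im,lo,hi,box,minA=5):
    x0,y0,x1,y1=box; h=cv2.cvtColor(im[y0:y1,x0:x1],cv2.COLOR_BGR2HSV)
    if lo[0]<0: m=cv2.inRange(h,(180+lo[0],)+lo[1:],(180,)+hi[1:])|cv2.inRange(h,(0,)+lo[1:],hi)
    else: m=cv2.inRange(h,lo,hi)
    n,l,s,c=cv2.connectedComponentsWithStats(m)
    return [(c[i]+[x0,y0],s[i]) for i in range(1,n) if s[i][4]>=minA]
E
python3 - <<'E'
from h import *
np.set_printoptions(precision=4,suppress=True)
T=cv2.imread("pics/top0.png");S=cv2.imread("pics/scene0.png")
ct=viewer.get_calibration("top");cs=viewer.get_calibration("scene")
rt=blobs(T,(-8,140,70),(6,255,255),(415,235,450,265));rs=blobs(S,(-8,140,70),(6,255,255),(110,245,140,275))
print(rt,rs)
# head: triangulate centroid
a=max(rt,key=lambda r:r[1][4])[0];b=max(rs,key=lambda r:r[1][4])[0]
print("pin head",tri(ct,a,cs,b), plane(ct,a,.098))
# rack extents (pale wood)
wt=blobs(T,(8,60,90),(25,220,255),(395,200,450,270),30); print("wood",wt)
# board contour: wood colour around stand
for nm,uv,z in [("arm bore?",(236,219),.082),("hole?",(247,246),.052),("dowel",(430,216),.1)]: print(nm,plane(ct,uv,z))
# foot ellipse: dark vs. board
h=cv2.cvtColor(T[165:280,215:335],cv2.COLOR_BGR2HSV)
m=cv2.inRange(h,(8,70,60),(30,255,255))
m=cv2.morphologyEx(m,cv2.MORPH_CLOSE,np.ones((9,9)))
cn=max(cv2.findContours(m,0,2)[0],key=cv2.contourArea); hu=cv2.convexHull(cn)
e=cv2.fitEllipse(hu);c=np.array(e[0])+[215,165];print("board",e,c,plane(ct,c,.052))
A=cv2.resize(T[170:275,195:335],(800,600),interpolation=cv2.INTER_CUBIC);cv2.imwrite("pics/crop1.png",A)
E
```

```text
[(array([435.2296, 250.1926]), array([ 13,  10,  15,  11, 135], dtype=int32))] [(array([124.7171, 258.7171]), array([  9,   6,  12,  18, 152], dtype=int32))]
pin head (array([ 0.4687, -0.3166,  0.0896]), np.float64(0.00039863554789068507)) [ 0.4687 -0.3133  0.098 ]
wood [(array([421.411 , 234.7572]), array([   9,    8,   38,   56, 1314], dtype=int32))]
arm bore? [0.5303 0.1325 0.082 ]
hole? [0.4697 0.1081 0.052 ]
dowel [ 0.5443 -0.3028  0.1   ]
board ((58.69630432128906, 56.16291046142578), (89.49669647216797, 90.03736114501953), 71.24654388427734) [273.6963 221.1629] [0.5295 0.0467 0.052 ]
```

View pics/crop1.png

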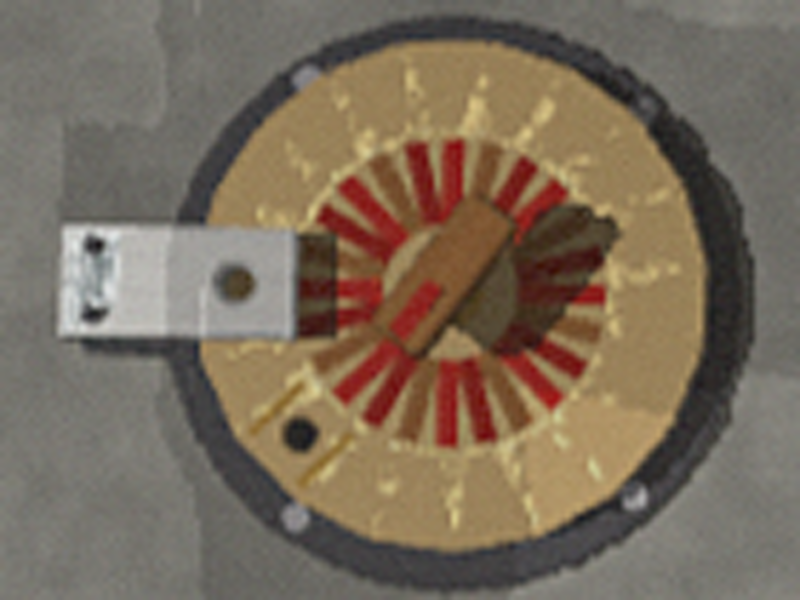

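The crop shows the bore at crop (236,283), the hole at (300,434) and the board centre near (455,295). The bar's striped end points down-left. Checks: bore to axis is 85 mm, hole to axis 86 mm, and the hole sits about 0.78 rad counter-clockwise of the bore. The pin head triangulates to z = 0.09, as it should. I'll move over the pin next.

```bash
cat >> h.py <<'E'
from scipy.spatial.transform import Rotation as R
def st():
    o=ctrl.get_obs(); q=o["eef_rot"]; return o,R.from_quat([q[1],q[2],q[3],q[0]])
def go(pos,yaw):
    "print turn (do first) and then travel in the tool's axes after the turn, in full-scale fractions"
    o,r=st(); t=R.from_euler('z',yaw)*R.from_euler('x',np.pi)
    dr=(r.inv()*t).as_rotvec()/np.radians(30)
    d=np.array(pos)-o["eef_pos"]
    print("t",round(o["time_s"],2),"pos",o["eef_pos"].round(4),"F",o["wrist_force"].round(1),"open",round(o["opening"],3))
    print(" dr",dr.round(3)," travel after turn",(t.inv().apply(d)/.15).round(3)," travel now",(r.inv().apply(d)/.15).round(3))
E
python3 -c "
from h import *
go([.4687,-.3166,.18],.17)"
```

```text
t 0.1 pos [ 0.1709 -0.5485  0.2305] F [-0.3  0.3  0.3] open 1.0
 dr [-0.003 -0.     0.252]  travel after turn [ 2.218 -1.188  0.337]  travel now [ 2.355 -0.885  0.339]
```

```bash
python3 -m handwheel '[{"travel":[0,0,0],"dr":[0,0,0.13]},{"travel":[0,0,0],"dr":[0,0,0.12]},{"travel":[0.22,-0.12,0.03],"dr":[0,0,0]},{"travel":[0.22,-0.12,0.03],"dr":[0,0,0]},{"travel":[0.22,-0.12,0.03],"dr":[0,0,0]},{"travel":[0.22,-0.12,0.03],"dr":[0,0,0]},{"travel":[0.22,-0.12,0.03],"dr":[0,0,0]},{"travel":[0.22,-0.12,0.03],"dr":[0,0,0]},{"travel":[0.22,-0.12,0.03],"dr":[0,0,0]},{"travel":[0.22,-0.12,0.03],"dr":[0,0,0]},{"travel":[0.22,-0.12,0.03],"dr":[0,0,0]},{"travel":[0.22,-0.12,0.03],"dr":[0,0,0]},{"travel":[0,0,0],"dr":[0,0,0]}]' 1
python3 -c "
from h import *
go([.4687,-.3166,.18],.17)
c=viewer.get_calibration('wrist');im=viewer.camera('wrist')[:,:,::-1];cv2.imwrite('pics/w1.png',im)
im=np.ascontiguousarray(im)
for p,s in blobs(im,(-8,140,70),(6,255,255),(0,0,560,420),100): print(p,s,plane(c,p,.104),plane(c,p,.09))
print(proj(c,np.array([.4687,-.3166,.104])))"
```

```text
time_s: 1.18
eef_pos: [0.4756, -0.3062, 0.1782]
eef_rot: [-0.004, 0.997, 0.077, -0.002]
wrist_force: [-1.1, 0.6, -0.1]
opening: 0.998
t 1.18 pos [ 0.4756 -0.3062  0.1782] F [-1.1  0.6 -0.1] open 0.998
 dr [-0.016  0.005 -0.03 ]  travel after turn [-0.057  0.061 -0.012]  travel now [-0.056  0.062 -0.012]
[290.82754011 235.4131016 ] [276 219  34  33 748] [ 0.46858279 -0.31632012  0.104     ] [ 0.46389568 -0.31752593  0.09      ]
[291.28240628 235.30765725]
```

View pics/w1.png

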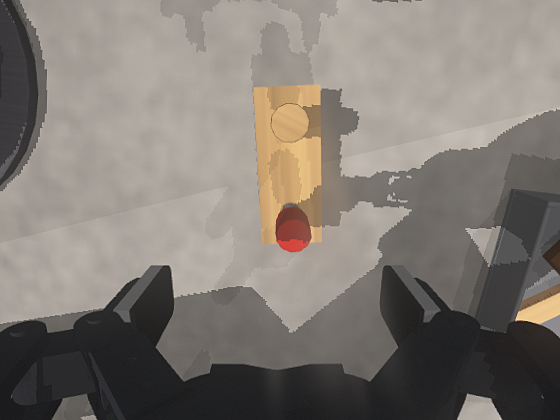

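The wrist view shows the red head centred near (293,236) and the dowel at (290,122). This puts the pin at (0.4686, -0.3163), which agrees with the triangulation. I'll descend and grip.

```bash
python3 -m handwheel '[{"travel":[-0.056,0.062,0],"dr":[-0.016,0.005,0]},{"travel":[0,0,0.05],"dr":[0,0,0]},{"travel":[0,0,0.22],"dr":[0,0,0]},{"travel":[0,0,0.22],"dr":[0,0,0]},{"travel":[0,0,0.18],"dr":[0,0,0]},{"travel":[0,0,0.04],"dr":[0,0,0]},{"travel":[0,0,0],"dr":[0,0,0]}]' 1
python3 -c "
from h import *
go([.4686,-.3164,.069],.17)"
```

```text
time_s: 1.82
eef_pos: [0.4612, -0.3277, 0.0688]
eef_rot: [0.004, 0.997, 0.073, 0.0]
wrist_force: [0.3, 0.5, 0.6]
opening: 1.001
t 1.82 pos [ 0.4612 -0.3277  0.0688] F [0.3 0.5 0.6] open 1.001
 dr [ 0.014  0.001 -0.046]  travel after turn [ 0.061 -0.066 -0.001]  travel now [ 0.06  -0.067 -0.002]
```

```bash
python3 -m handwheel '[{"travel":[0.06,-0.067,0],"dr":[0.014,0,0]},{"travel":[0,0,0],"dr":[0,0,0]},{"travel":[0,0,0],"dr":[0,0,0]}]' 1
python3 -c "
from h import *
go([.4686,-.3164,.069],.17)"
```

```text
time_s: 2.07
eef_pos: [0.4683, -0.3183, 0.071]
eef_rot: [0.0, 0.998, 0.07, 0.0]
wrist_force: [-0.1, 0.2, -0.5]
opening: 0.999
t 2.07 pos [ 0.4683 -0.3183  0.071 ] F [-0.1  0.2 -0.5] open 0.999
 dr [ 0.002 -0.001 -0.055]  travel after turn [ 0.004 -0.012  0.014]  travel now [ 0.004 -0.012  0.014]
```

```bash
python3 -m handwheel '[{"travel":[0.004,-0.012,0.014],"dr":[0,0,0]},{"travel":[0,0,0],"dr":[0,0,0]},{"travel":[0,0,0],"dr":[0,0,0]}]' 1
python3 -m handwheel '[{"travel":[0,0,0],"dr":[0,0,0]},{"travel":[0,0,0],"dr":[0,0,0]},{"travel":[0,0,0],"dr":[0,0,0]},{"travel":[0,0,0],"dr":[0,0,0]},{"travel":[0,0,0],"dr":[0,0,0]},{"travel":[0,0,0],"dr":[0,0,0]},{"travel":[0,0,0],"dr":[0,0,0]},{"travel":[0,0,0],"dr":[0,0,0]},{"travel":[0,0,0],"dr":[0,0,0]},{"travel":[0,0,0],"dr":[0,0,0]}]' -1
```

```text
time_s: 2.32
eef_pos: [0.471, -0.3178, 0.0728]
eef_rot: [0.003, 0.997, 0.071, 0.002]
wrist_force: [-0.4, 0.4, -0.1]
opening: 1.0
time_s: 3.15
eef_pos: [0.472, -0.3183, 0.0747]
eef_rot: [0.004, 0.997, 0.071, 0.003]
wrist_force: [-0.7, 1.0, 0.3]
opening: 0.263
```

```bash
python3 -m handwheel '[{"travel":[0,0,-0.05],"dr":[0,0,0]},{"travel":[0,0,-0.12],"dr":[0,0,0]},{"travel":[0,0,-0.2],"dr":[0,0,0]},{"travel":[0,0,-0.2],"dr":[0,0,0]},{"travel":[0,0,-0.14],"dr":[0,0,0]},{"travel":[0,0,-0.05],"dr":[0,0,0]},{"travel":[0,0,0],"dr":[0,0,0]}]'
python3 -c "
from h import *
go([.530,.1325,.205],-1.57)
c=viewer.get_calibration('wrist');im=viewer.camera('wrist')[:,:,::-1];cv2.imwrite('pics/w2.png',im)"
```

```text
time_s: 3.73
eef_pos: [0.4703, -0.3173, 0.1925]
eef_rot: [0.004, 0.997, 0.071, 0.003]
wrist_force: [0.7, -0.5, -1.2]
opening: 0.26
t 3.73 pos [ 0.4703 -0.3173  0.1925] F [ 0.7 -0.5 -1.2] open 0.26
 dr [ 3.00e-03 -1.90e-02  3.27e+00]  travel after turn [-2.998 -0.401 -0.083]  travel now [ 0.82  -2.911 -0.101]
```

View pics/w2.png

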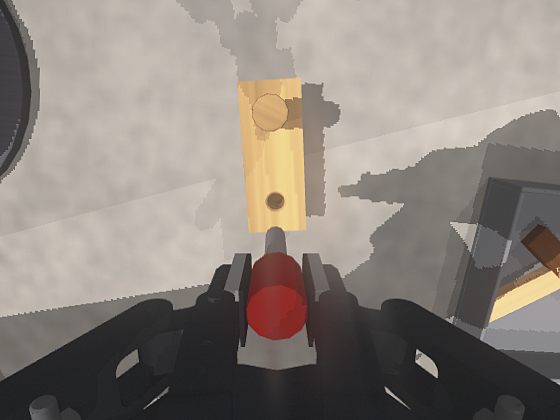

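The pin is held: its head is at (277,309) between the pads, and the left rack hole is empty. Now I'll turn to yaw -π/2.

```bash
python3 -c "
from h import *
o,r=st();c=viewer.get_calibration('wrist')
p=plane(c,(277,309),.222);print(p, r.inv().apply(p-o['eef_pos']))"
python3 -m handwheel '[{"travel":[0,0,-0.02],"dr":[0,0,0.1]},{"travel":[0,0,-0.02],"dr":[0,0,0.2]},{"travel":[0,0,-0.02],"dr":[0,0,0.23]},{"travel":[0,0,-0.02],"dr":[0,0,0.23]},{"travel":[0,0,0],"dr":[0,0,0.23]},{"travel":[0,0,0],"dr":[0,0,0.23]},{"travel":[0,0,0],"dr":[0,0,0.23]},{"travel":[0,0,0],"dr":[0,0,0.23]},{"travel":[0,0,0],"dr":[0,0,0.23]},{"travel":[0,0,0],"dr":[0,0,0.23]},{"travel":[0,0,0],"dr":[0,0,0.23]},{"travel":[0,0,0],"dr":[0,0,0.23]},{"travel":[0,0,0],"dr":[0,0,0.23]},{"travel":[0,0,0],"dr":[0,0,0.23]},{"travel":[0,0,0],"dr":[0,0,0.17]},{"travel":[0,0,0],"dr":[0,0,0]}]'
python3 -c "
from h import *
go([.530,.1325,.205],-1.57)"
```

```text
[ 0.46966931 -0.31749249  0.222     ] [-0.00037635  0.00052204 -0.03030604]
time_s: 5.12
eef_pos: [0.4569, -0.3044, 0.1692]
eef_rot: [-0.001, -0.69, 0.723, 0.022]
wrist_force: [-1.0, -0.2, -1.3]
opening: 0.262
t 5.12 pos [ 0.4569 -0.3044  0.1692] F [-1.  -0.2 -1.3] open 0.262
 dr [ 0.06   0.057 -0.089]  travel after turn [-2.913 -0.49  -0.238]  travel now [-2.938 -0.346 -0.164]
```

```bash
python3 -m handwheel '[{"travel":[0,0,-0.15],"dr":[0.06,0.057,-0.09]},{"travel":[-0.1,-0.02,-0.2],"dr":[0,0,0]},{"travel":[-0.25,-0.04,-0.08],"dr":[0,0,0]},{"travel":[-0.26,-0.04,0],"dr":[0,0,0]},{"travel":[-0.26,-0.04,0],"dr":[0,0,0]},{"travel":[-0.26,-0.04,0],"dr":[0,0,0]},{"travel":[-0.26,-0.04,0],"dr":[0,0,0]},{"travel":[-0.26,-0.04,0],"dr":[0,0,0]},{"travel":[-0.26,-0.04,0],"dr":[0,0,0]}]'
python3 -c "
from h import *
go([.530,.1325,.235],-1.57)"
```

```text
time_s: 5.87
eef_pos: [0.4936, -0.0117, 0.2239]
eef_rot: [0.002, 0.713, -0.701, -0.009]
wrist_force: [1.2, -0.2, -0.9]
opening: 0.256
t 5.87 pos [ 0.4936 -0.0117  0.2239] F [ 1.2 -0.2 -0.9] open 0.256
 dr [0.028 0.019 0.031]  travel after turn [-0.961 -0.244 -0.074]  travel now [-0.958 -0.258 -0.068]
```

```bash
python3 -m handwheel '[{"travel":[-0.24,-0.06,-0.04],"dr":[0.028,0.019,0.03]},{"travel":[-0.24,-0.06,-0.03],"dr":[0,0,0]},{"travel":[-0.24,-0.06,0],"dr":[0,0,0]},{"travel":[-0.12,-0.04,0],"dr":[0,0,0]},{"travel":[-0.03,-0.01,0],"dr":[0,0,0]},{"travel":[0,0,0],"dr":[0,0,0]},{"travel":[0,0,0],"dr":[0,0,0]}]'
python3 -c "
from h import *
go([.530,.1325,.235],-1.57)
c=viewer.get_calibration('wrist');im=viewer.camera('wrist')[:,:,::-1];cv2.imwrite('pics/w3.png',im)
for n in('top','scene'): cv2.imwrite(f'pics/{n}3.png',viewer.camera(n)[:,:,::-1])
print(proj(c,np.array([.530,.1325,.082])))"
```

```text
time_s: 6.45
eef_pos: [0.5217, 0.1274, 0.2258]
eef_rot: [0.001, 0.721, -0.693, -0.008]
wrist_force: [0.3, -0.3, -0.4]
opening: 0.266
t 6.45 pos [0.5217 0.1274 0.2258] F [ 0.3 -0.3 -0.4] open 0.266
 dr [0.024 0.02  0.076]  travel after turn [-0.034 -0.056 -0.061]  travel now [-0.033 -0.056 -0.061]
[263.28667375 204.19570031]
```

View pics/w3.png

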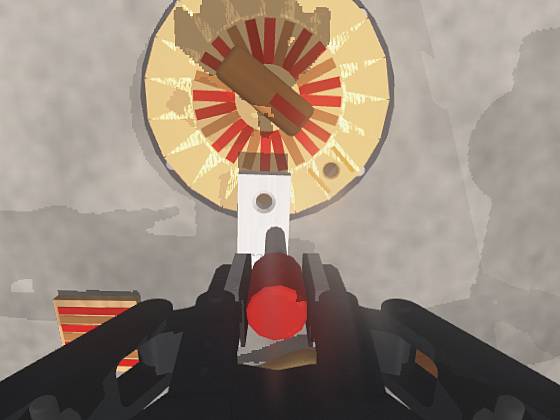

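The wrist view shows the bore mouth at (264,201), against (263,204) predicted. The head is at (277,310), the bar runs from (235,70) to (290,115), and the hole is at (331,170). I'll refine the bore position from this view and correct.

```bash
python3 -c "
from h import *
o,r=st();c=viewer.get_calibration('wrist')
print(c['camera_matrix'][0,0],plane(c,(264,201.5),.082),'hole',plane(c,(331,170),.052))
p=plane(c,(277,310),o['eef_pos'][2]+.03);print(r.inv().apply(p-o['eef_pos']))
p=plane(c,(273,235),o['eef_pos'][2]-.0645+.004);print('foot',p,r.inv().apply(p-o['eef_pos']))
im=cv2.imread('pics/top3.png');c=viewer.get_calibration('top');g=im[205:235,222:250]
cv2.imwrite('pics/c3.png',cv2.resize(g,None,fx=16,fy=16))
im=cv2.imread('pics/scene0.png')
go([.5305,.131,.19],-1.57)"
```

```text
349.8256878518079 [0.52994139 0.12934082 0.082     ] hole [0.47048764 0.10529319 0.052     ]
[ 0.00039977  0.00098975 -0.02999666]
foot [0.52251643 0.12919828 0.16590566] [-0.00213831 -0.00133293  0.06051471]
t 6.6 pos [0.522  0.1264 0.2264] F [ 0.8 -0.3 -0.9] open 0.262
 dr [0.022 0.02  0.071]  travel after turn [-0.031 -0.057  0.243]  travel now [-0.026 -0.061  0.242]
```

```bash
python3 -m handwheel '[{"travel":[-0.026,-0.06,0.05],"dr":[0.022,0.02,0.07]},{"travel":[0,0,0.15],"dr":[0,0,0]},{"travel":[0,0,0.12],"dr":[0,0,0]},{"travel":[0,0,0.03],"dr":[0,0,0]},{"travel":[0,0,0],"dr":[0,0,0]},{"travel":[0,0,0],"dr":[0,0,0]}]'
python3 -c "
from h import *
go([.530,.1305,.160],-1.57)"
```

```text
time_s: 7.1
eef_pos: [0.5325, 0.1133, 0.1744]
eef_rot: [-0.006, 0.71, -0.704, -0.002]
wrist_force: [0.6, 0.3, -0.1]
opening: 0.266
t 7.1 pos [0.5325 0.1133 0.1744] F [ 0.6  0.3 -0.1] open 0.266
 dr [-0.01   0.022  0.013]  travel after turn [-0.115  0.017  0.096]  travel now [-0.114  0.016  0.097]
```

```bash
python3 -m handwheel '[{"travel":[-0.08,0.012,0.0],"dr":[-0.01,0.022,0.013]},{"travel":[-0.03,0.004,0.0],"dr":[0,0,0]},{"travel":[0,0,0],"dr":[0,0,0]},{"travel":[0,0,0],"dr":[0,0,0]}]'
python3 -c "
from h import *
go([.530,.1305,.160],-1.57)
im=viewer.camera('wrist')[:,:,::-1];cv2.imwrite('pics/w4.png',im)
cv2.imwrite('pics/w4c.png',cv2.resize(im[130:350,180:370],None,fx=2.7,fy=2.7,interpolation=cv2.INTER_CUBIC))
c=viewer.get_calibration('wrist');print(proj(c,np.array([.530,.1305,.082])),proj(c,np.array([.530,.1325,.082])))"
```

```text
time_s: 7.43
eef_pos: [0.5314, 0.1201, 0.178]
eef_rot: [-0.006, 0.712, -0.702, -0.003]
wrist_force: [0.9, 0.3, -1.3]
opening: 0.265
t 7.43 pos [0.5314 0.1201 0.178 ] F [ 0.9  0.3 -1.3] open 0.265
 dr [-0.009  0.026  0.027]  travel after turn [-0.07   0.009  0.12 ]  travel now [-0.068  0.009  0.121]
[277.91519618 228.09098165] [277.87286756 230.7507404 ]
```

View pics/w4c.png

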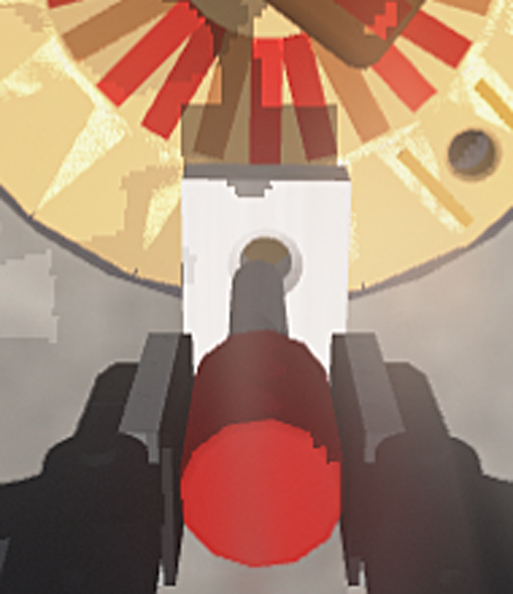

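The close crop shows the bore mouth centred near full-image (278.5,228), which matches y = 0.1305. The foot end is near (276,229). I'll check the foot against the tool axis.

```bash
python3 -c "
from h import *
o,r=st();c=viewer.get_calibration('wrist')
for dy in (-.002,0,.002):
  X=o['eef_pos']+r.apply([0,dy,.0645]); print('foot',dy,X,proj(c,X),proj(c,X+r.apply([-.006,0,0])))
print(plane(c,(278.5,227.8),.082))
go([.530,.1305,.160],-1.57)"
```

```text
foot -0.002 [0.53382599 0.12103358 0.11360254] [271.89423946 229.71701563] [271.93978682 238.89652741]
foot 0 [0.53182625 0.12100331 0.11359259] [275.13278324 229.71362692] [275.15426002 238.89329215]
foot 0.002 [0.5298265  0.12097304 0.11358263] [278.37139978 229.71006672] [278.36880447 238.88979588]
[0.52958717 0.1302753  0.082     ]
t 7.48 pos [0.5315 0.1201 0.1781] F [-0.1 -0.2 -0.4] open 0.261
 dr [-0.009  0.026  0.027]  travel after turn [-0.069  0.01   0.121]  travel now [-0.068  0.01   0.121]
```

```bash
python3 -m handwheel '[{"travel":[-0.075,0.012,0.04],"dr":[-0.009,0.026,0.027]},{"travel":[-0.015,0,0.04],"dr":[0,0,0]},{"travel":[0,0,0.02],"dr":[0,0,0]},{"travel":[0,0,0],"dr":[0,0,0]}]'
python3 -c "
from h import *
go([.5297,.1304,.150],-1.57)"
```

```text
time_s: 7.82
eef_pos: [0.5296, 0.1234, 0.1624]
eef_rot: [-0.006, 0.714, -0.7, -0.005]
wrist_force: [0.8, 0.2, 0.2]
opening: 0.26
t 7.82 pos [0.5296 0.1234 0.1624] F [0.8 0.2 0.2] open 0.26
 dr [-0.003  0.031  0.035]  travel after turn [-0.047 -0.001  0.083]  travel now [-0.045 -0.001  0.084]
```

```bash
python3 -m handwheel '[{"travel":[-0.06,0,0.02],"dr":[0,0.05,0.04]},{"travel":[-0.02,0,0.02],"dr":[0,0.02,0.01]},{"travel":[0,0,0.01],"dr":[0,0,0]},{"travel":[0,0,0],"dr":[0,0,0]}]'
python3 -c "
from h import *
go([.5297,.1304,.150],-1.57)"
```

```text
time_s: 8.15
eef_pos: [0.5288, 0.1171, 0.1531]
eef_rot: [-0.001, 0.714, -0.7, -0.001]
wrist_force: [-0.3, -0.0, -0.6]
opening: 0.261
t 8.15 pos [0.5288 0.1171 0.1531] F [-0.3 -0.  -0.6] open 0.261
 dr [-0.001  0.007  0.035]  travel after turn [-0.088 -0.006  0.021]  travel now [-0.088 -0.008  0.021]
```

```bash
python3 -m handwheel '[{"travel":[-0.08,-0.006,0],"dr":[0,0,0.03]},{"travel":[-0.04,0,0],"dr":[0,0,0]},{"travel":[-0.01,0,0],"dr":[0,0,0]},{"travel":[0,0,0],"dr":[0,0,0]}]'
python3 -c "
from h import *
go([.5297,.1304,.150],-1.57)"
```

```text
time_s: 8.48
eef_pos: [0.5295, 0.1267, 0.1532]
eef_rot: [-0.008, 0.714, -0.7, -0.007]
wrist_force: [0.1, 0.2, 0.0]
opening: 0.259
t 8.48 pos [0.5295 0.1267 0.1532] F [0.1 0.2 0. ] open 0.259
 dr [-0.002  0.041  0.036]  travel after turn [-0.025 -0.002  0.021]  travel now [-0.024 -0.002  0.022]
```

```bash
python3 -m handwheel '[{"travel":[-0.04,-0.002,0.02],"dr":[0,0,0.03]},{"travel":[-0.01,0,0.03],"dr":[0,0,0]},{"travel":[0,0,0.02],"dr":[0,0,0]}]'
python3 -c "
from h import *
go([.5297,.1304,.140],-1.57);o,r=st();print(o['eef_pos']+r.apply([0,0,.0645]))"
```

```text
time_s: 8.73
eef_pos: [0.531, 0.1285, 0.1439]
eef_rot: [-0.012, 0.712, -0.702, -0.009]
wrist_force: [-2.2, -4.1, 6.1]
opening: 0.264
t 8.73 pos [0.531  0.1285 0.1439] F [-2.2 -4.1  6.1] open 0.264
 dr [-0.009  0.058  0.023]  travel after turn [-0.012  0.009  0.026]  travel now [-0.012  0.009  0.027]
[0.5312988  0.1305113  0.07947065]
```

The foot touches the chamfer, and the reaction (-2, -4, +6 N) pushes it toward -x and -y. I'll ease it that way.

```bash
python3 -m handwheel '[{"travel":[0.012,0.008,-0.01],"dr":[0,0.01,0]},{"travel":[0.01,0.004,0],"dr":[0,0.01,0]},{"travel":[0,0,0.01],"dr":[0,0,0]},{"travel":[0,0,0.01],"dr":[0,0,0]}]'
python3 -c "
from h import *
go([.5297,.1304,.140],-1.57);o,r=st();print(o['eef_pos']+r.apply([0,0,.0645]))"
```

```text
time_s: 9.07
eef_pos: [0.5295, 0.1246, 0.1421]
eef_rot: [-0.01, 0.712, -0.702, -0.006]
wrist_force: [0.2, 2.1, 1.0]
opening: 0.26
t 9.07 pos [0.5295 0.1246 0.1421] F [0.2 2.1 1. ] open 0.26
 dr [-0.011  0.042  0.025]  travel after turn [-0.039 -0.002  0.014]  travel now [-0.039 -0.002  0.015]
[0.52982314 0.12599873 0.07765937]
```

```bash
python3 -m handwheel '[{"travel":[-0.02,0,0.01],"dr":[0,0,0]},{"travel":[-0.01,0,0.02],"dr":[0,0,0]},{"travel":[0,0,0.02],"dr":[0,0,0]}]'
python3 -c "
from h import *
go([.5297,.1275,.120],-1.57);o,r=st();print(o['eef_pos']+r.apply([0,0,.0645]))"
```

```text
time_s: 9.32
eef_pos: [0.5293, 0.1275, 0.1339]
eef_rot: [-0.011, 0.713, -0.701, -0.006]
wrist_force: [-0.6, -0.5, 0.4]
opening: 0.257
t 9.32 pos [0.5293 0.1275 0.1339] F [-0.6 -0.5  0.4] open 0.257
 dr [-0.012  0.046  0.031]  travel after turn [-0.    -0.002  0.093]  travel now [ 0.002 -0.002  0.093]
[0.52971288 0.12901321 0.06946853]
```

```bash
python3 -m handwheel '[{"travel":[0,0,0.02],"dr":[0,0.01,0]},{"travel":[0,0,0.02],"dr":[0,0.01,0]},{"travel":[0,0,0.02],"dr":[0,0,0]},{"travel":[0,0,0.02],"dr":[0,0,0]}]'
python3 -c "
from h import *
go([.5297,.1275,.120],-1.57);o,r=st();print(o['eef_pos']+r.apply([0,0,.0645]))"
```

```text
time_s: 9.65
eef_pos: [0.5294, 0.1259, 0.1201]
eef_rot: [-0.008, 0.714, -0.7, -0.004]
wrist_force: [1.2, 1.6, -0.2]
opening: 0.266
t 9.65 pos [0.5294 0.1259 0.1201] F [ 1.2  1.6 -0.2] open 0.266
 dr [-0.012  0.033  0.038]  travel after turn [-0.011 -0.002  0.001]  travel now [-0.011 -0.002  0.001]
[0.52977643 0.12700522 0.05564035]
```

```bash
python3 -m handwheel '[{"travel":[-0.01,0,0.012],"dr":[0,0,0]},{"travel":[0,0,0.012],"dr":[0,0,0]}]'
python3 -m handwheel '[{"travel":[0,0,0],"dr":[0,0,0]},{"travel":[0,0,0],"dr":[0,0,0]},{"travel":[0,0,0],"dr":[0,0,0]},{"travel":[0,0,0],"dr":[0,0,0]},{"travel":[0,0,0],"dr":[0,0,0]},{"travel":[0,0,0],"dr":[0,0,0]}]' 1
python3 -c "
from h import *
go([.530,.0455,.22],-0.64)"
```

```text
time_s: 9.82
eef_pos: [0.5295, 0.1268, 0.1163]
eef_rot: [-0.008, 0.715, -0.699, -0.004]
wrist_force: [-3.1, 0.5, 18.9]
opening: 0.261
time_s: 10.32
eef_pos: [0.5294, 0.1264, 0.116]
eef_rot: [-0.008, 0.715, -0.699, -0.004]
wrist_force: [-0.1, -0.2, 0.2]
opening: 1.0
t 10.32 pos [0.5294 0.1264 0.116 ] F [-0.1 -0.2  0.2] open 1.0
 dr [-0.025  0.025 -1.736]  travel after turn [ 0.326  0.43  -0.693]  travel now [ 0.528  0.003 -0.703]
```

```bash
python3 -m handwheel '[{"travel":[0,0,-0.08],"dr":[0,0,0]},{"travel":[0,0,-0.2],"dr":[0,0,0]},{"travel":[0,0,-0.22],"dr":[0,0,0]},{"travel":[0.05,0,-0.15],"dr":[0,0,-0.1]},{"travel":[0.1,0,-0.05],"dr":[0,0,-0.2]},{"travel":[0.1,0,0],"dr":[0,0,-0.22]},{"travel":[0.08,0.05,0],"dr":[0,0,-0.22]},{"travel":[0.08,0.05,0],"dr":[0,0,-0.22]},{"travel":[0,0.05,0],"dr":[0,0,-0.22]},{"travel":[0,0,0],"dr":[0,0,-0.22]},{"travel":[0,0,0],"dr":[0,0,-0.2]},{"travel":[0,0,0],"dr":[0,0,-0.1]},{"travel":[0,0,0],"dr":[0,0,0]}]'
python3 -c "
from h import *
go([.530,.0455,.22],-0.64)
im=viewer.camera('wrist')[:,:,::-1];cv2.imwrite('pics/w5.png',im)
c=viewer.get_calibration('wrist');print(proj(c,np.array([.530,.0455,.141])),proj(c,np.array([.530,.13,.146])))"
```

```text
time_s: 11.4
eef_pos: [0.521, 0.0518, 0.2376]
eef_rot: [-0.009, 0.953, -0.302, 0.005]
wrist_force: [0.1, 0.5, 0.4]
opening: 1.002
t 11.4 pos [0.521  0.0518 0.2376] F [0.1 0.5 0.4] open 1.002
 dr [-0.038 -0.005  0.05 ]  travel after turn [ 0.073 -0.002  0.117]  travel now [0.073 0.002 0.118]
[278.22346625 199.81583331] [183.42617129 266.54295169]
```

View pics/w5.png

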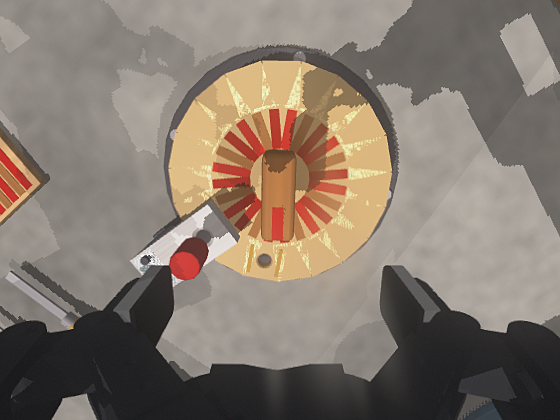

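The bar is upright in the image with its top centred near (278,198), so the tool already lines up with it. The pin stands in the bore with its head at (186,265). I'll descend onto the bar.

```bash
python3 -m handwheel '[{"travel":[0.07,0,0.05],"dr":[-0.038,0,0]},{"travel":[0.02,0,0.15],"dr":[0,0,0]},{"travel":[0,0,0.2],"dr":[0,0,0]},{"travel":[0,0,0.15],"dr":[0,0,0]},{"travel":[0,0,0.06],"dr":[0,0,0]},{"travel":[0,0,0],"dr":[0,0,0]}]'
python3 -c "
from h import *
go([.530,.0450,.108],-0.615)"
```

```text
time_s: 11.95
eef_pos: [0.5361, 0.0437, 0.149]
eef_rot: [0.0, 0.951, -0.309, 0.006]
wrist_force: [-0.9, -0.2, 0.5]
opening: 1.001
t 11.95 pos [0.5361 0.0437 0.149 ] F [-0.9 -0.2  0.5] open 1.001
 dr [-0.007 -0.022 -0.026]  travel after turn [-0.038  0.017  0.273]  travel now [-0.041  0.018  0.273]
```

```bash
python3 -m handwheel '[{"travel":[-0.041,0.018,0.03],"dr":[0,-0.01,0]},{"travel":[0,0,0.09],"dr":[0,0,0]},{"travel":[0,0,0.09],"dr":[0,0,0]},{"travel":[0,0,0.04],"dr":[0,0,0]},{"travel":[0,0,0],"dr":[0,0,0]}]'
python3 -c "
from h import *
go([.530,.0450,.108],-0.615)"
```

```text
time_s: 12.37
eef_pos: [0.5316, 0.0455, 0.1157]
eef_rot: [-0.002, 0.951, -0.311, 0.006]
wrist_force: [-1.0, 0.0, -0.4]
opening: 0.995
t 12.37 pos [0.5316 0.0455 0.1157] F [-1.   0.  -0.4] open 0.995
 dr [-0.013 -0.021 -0.032]  travel after turn [-0.006  0.009  0.051]  travel now [-0.007  0.009  0.051]
```

```bash
python3 -m handwheel '[{"travel":[-0.005,0.009,0.03],"dr":[0,0,0]},{"travel":[0,0,0.02],"dr":[0,0,0]},{"travel":[0,0,0],"dr":[0,0,0]}]'
python3 -m handwheel '[{"travel":[0,0,0],"dr":[0,0,0]},{"travel":[0,0,0],"dr":[0,0,0]},{"travel":[0,0,0],"dr":[0,0,0]},{"travel":[0,0,0],"dr":[0,0,0]},{"travel":[0,0,0],"dr":[0,0,0]},{"travel":[0,0,0],"dr":[0,0,0]},{"travel":[0,0,0],"dr":[0,0,0]},{"travel":[0,0,0],"dr":[0,0,0]}]' -1
python3 -c "
from h import *
go([.530,.0450,.108],-1.39);print(ctrl.get_obs()['torque'])"
```

```text
time_s: 12.62
eef_pos: [0.5315, 0.0448, 0.1105]
eef_rot: [-0.002, 0.95, -0.311, 0.008]
wrist_force: [0.6, -0.1, -0.3]
opening: 0.995
time_s: 13.28
eef_pos: [0.533, 0.0449, 0.1127]
eef_rot: [-0.002, 0.95, -0.311, 0.01]
wrist_force: [1.8, -0.1, 0.3]
opening: 0.27
t 13.28 pos [0.533  0.0449 0.1127] F [ 1.8 -0.1  0.3] open 0.27
 dr [-0.032 -0.024  1.448]  travel after turn [-0.004  0.019  0.031]  travel now [-0.017  0.011  0.031]
[-0.23763982  0.19617887 -0.07471326]
```

```bash
python3 -m handwheel '[{"travel":[0,0,0],"dr":[0,0,0.06]},{"travel":[0,0,0],"dr":[0,0,0.1]},{"travel":[0,0,0],"dr":[0,0,0.1]},{"travel":[0,0,0],"dr":[0,0,0.1]},{"travel":[0,0,0],"dr":[0,0,0.1]},{"travel":[0,0,0],"dr":[0,0,0.1]},{"travel":[0,0,0],"dr":[0,0,0.06]}]'
python3 -c "
from h import *
go([.530,.0450,.108],-1.39);print(ctrl.get_obs()['torque'])"
```

```text
time_s: 13.87
eef_pos: [0.5325, 0.0443, 0.1127]
eef_rot: [-0.002, 0.886, -0.464, 0.009]
wrist_force: [0.7, 1.4, 0.2]
opening: 0.272
t 13.87 pos [0.5325 0.0443 0.1127] F [0.7 1.4 0.2] open 0.272
 dr [-0.029 -0.023  0.813]  travel after turn [-0.007  0.015  0.031]  travel now [-0.013  0.011  0.031]
[-0.32058027  0.31124794  0.23751611]
```

```bash
python3 -m handwheel '[{"travel":[0,0,0],"dr":[0,0,0.06]},{"travel":[0,0,0],"dr":[0,0,0.1]},{"travel":[0,0,0],"dr":[0,0,0.1]},{"travel":[0,0,0],"dr":[0,0,0.1]},{"travel":[0,0,0],"dr":[0,0,0.1]},{"travel":[0,0,0],"dr":[0,0,0.05]},{"travel":[0,0,0],"dr":[0,0,0.03]}]'
python3 -c "
from h import *
go([.530,.0450,.108],-1.39);print(ctrl.get_obs()['torque'])
T=np.ascontiguousarray(viewer.camera('top')[:,:,::-1]);S=np.ascontiguousarray(viewer.camera('scene')[:,:,::-1])
cv2.imwrite('pics/t6.png',T);cv2.imwrite('pics/s6.png',S)
for p,s in blobs(S,(-8,140,70),(6,255,255),(270,150,340,215),20): print(p,s)"
```

```text
time_s: 14.45
eef_pos: [0.532, 0.044, 0.1127]
eef_rot: [-0.001, 0.809, -0.587, 0.009]
wrist_force: [1.6, 0.8, 0.4]
opening: 0.271
t 14.45 pos [0.532  0.044  0.1127] F [1.6 0.8 0.4] open 0.271
 dr [-0.026 -0.023  0.257]  travel after turn [-0.009  0.012  0.031]  travel now [-0.011  0.011  0.031]
[-0.28911449  0.36068189  0.24445105]
[295.15789474 172.54385965] [21 15  8 14 57]
[280.23529412 202.88235294] [ 6 49 11  8 34]
[287.56410256 208.8974359 ] [13 56 10  6 39]
```

```bash
cat > chk.py <<'E'
from h import *
go([.530,.0450,.108],-1.39);print("Tz",ctrl.get_obs()['torque'][2].round(3))
S=np.ascontiguousarray(viewer.camera('scene')[:,:,::-1])
for p,s in blobs(S,(-8,140,70),(6,255,255),(285,155,305,192),20): print(p,s[:4])
E
python3 -m handwheel '[{"travel":[0,0,0],"dr":[0,0,0.03]},{"travel":[0,0,0],"dr":[0,0,0.03]},{"travel":[0,0,0],"dr":[0,0,0.03]},{"travel":[0,0,0],"dr":[0,0,0.03]}]' ; python3 chk.py
```

```text
time_s: 14.88
eef_pos: [0.5318, 0.044, 0.1127]
eef_rot: [-0.001, 0.79, -0.613, 0.009]
wrist_force: [0.9, 1.3, 0.8]
opening: 0.274
t 14.88 pos [0.5318 0.044  0.1127] F [0.9 1.3 0.8] open 0.274
 dr [-0.026 -0.023  0.134]  travel after turn [-0.009  0.011  0.031]  travel now [-0.01   0.011  0.031]
Tz 0.211
[295.15       172.68333333] [ 6 10  8 14]
```

```bash
python3 -m handwheel '[{"travel":[0,0,0],"dr":[0,0,0.03]},{"travel":[0,0,0],"dr":[0,0,0.03]},{"travel":[0,0,0],"dr":[0,0,0.03]}]' ; python3 chk.py
```

```text
time_s: 15.18
eef_pos: [0.5317, 0.044, 0.1127]
eef_rot: [-0.001, 0.774, -0.633, 0.009]
wrist_force: [0.9, 0.7, 0.5]
opening: 0.272
t 15.18 pos [0.5317 0.044  0.1127] F [0.9 0.7 0.5] open 0.272
 dr [-0.026 -0.022  0.034]  travel after turn [-0.009  0.01   0.031]  travel now [-0.009  0.01   0.031]
Tz 0.178
[295.04615385 172.44615385] [ 6 10  8 14]
```

```bash
python3 -m handwheel '[{"travel":[0,0,0],"dr":[0,0,0.02]},{"travel":[0,0,0],"dr":[0,0,0.02]},{"travel":[0,0,0],"dr":[0,0,0.02]}]' ; python3 chk.py
```

```text
time_s: 15.48
eef_pos: [0.5316, 0.044, 0.1127]
eef_rot: [-0.002, 0.762, -0.647, 0.009]
wrist_force: [1.4, 1.1, 1.3]
opening: 0.268
t 15.48 pos [0.5316 0.044  0.1127] F [1.4 1.1 1.3] open 0.268
 dr [-0.026 -0.021 -0.033]  travel after turn [-0.008  0.009  0.031]  travel now [-0.009  0.01   0.031]
Tz 0.125
[295.41891892 172.27027027] [ 6  9  9 16]
```

```bash
python3 -m handwheel '[{"travel":[0,0,0],"dr":[0,0,0.015]},{"travel":[0,0,0],"dr":[0,0,0.015]}]' ; python3 chk.py
```

```text
time_s: 15.7
eef_pos: [0.5316, 0.044, 0.1127]
eef_rot: [-0.002, 0.757, -0.654, 0.009]
wrist_force: [1.2, 1.8, 1.0]
opening: 0.269
t 15.7 pos [0.5316 0.044  0.1127] F [1.2 1.8 1. ] open 0.269
 dr [-0.026 -0.021 -0.067]  travel after turn [-0.009  0.009  0.031]  travel now [-0.009  0.01   0.031]
Tz 0.241
[295.30612245 177.31632653] [ 6 16  9 15]
```

The head dropped 5 px in the scene view, which matches the 16 mm fall, so the pin is in the hole. I'll release the bar, rise, shut the fingers and move over the pin head.

```bash
python3 -m handwheel '[{"travel":[0,0,0],"dr":[0,0,0]},{"travel":[0,0,0],"dr":[0,0,0]},{"travel":[0,0,0],"dr":[0,0,0]},{"travel":[0,0,0],"dr":[0,0,0]},{"travel":[0,0,0],"dr":[0,0,0]},{"travel":[0,0,-0.1],"dr":[0,0,0]},{"travel":[0,0,-0.2],"dr":[0,0,0]},{"travel":[0,0,-0.15],"dr":[0,0,0]},{"travel":[0,0,0],"dr":[0,0,0]}]' 1
python3 -m handwheel '[{"travel":[0,0,0],"dr":[0,0,0]},{"travel":[0,0,0],"dr":[0,0,0]},{"travel":[0,0,0],"dr":[0,0,0]}]' -1
python3 -c "
from h import *
go([.5297,.1285,.155],-1.45)
im=viewer.camera('wrist')[:,:,::-1];cv2.imwrite('pics/w7.png',im)
cv2.imwrite('pics/s7.png',viewer.camera('scene')[:,:,::-1])
c=viewer.get_calibration('wrist');print(proj(c,np.array([.5297,.1290,.130])))"
```

```text
time_s: 16.5
eef_pos: [0.5289, 0.0444, 0.1799]
eef_rot: [-0.001, 0.756, -0.655, 0.006]
wrist_force: [0.3, -0.4, 0.8]
opening: 0.999
time_s: 16.75
eef_pos: [0.5291, 0.0443, 0.1799]
eef_rot: [-0.001, 0.756, -0.655, 0.007]
wrist_force: [0.4, -0.7, 0.1]
opening: 0.607
t 16.75 pos [0.5291 0.0443 0.1799] F [ 0.4 -0.7  0.1] open 0.607
 dr [-0.022 -0.016  0.041]  travel after turn [-0.557 -0.071  0.166]  travel now [-0.556 -0.081  0.162]
[256.12750773 360.986916  ]
```

View pics/w7.png

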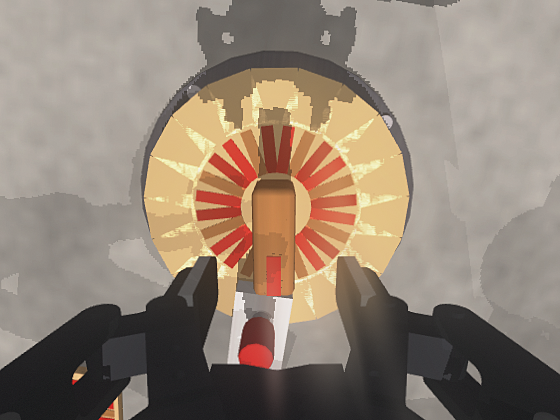

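The wrist view shows the pin lower in the bore, with its head at (256,355) against (256,361) predicted, and the hole and brass marks now hidden under the arm. I'll move over it with shut fingers.

```bash
python3 -m handwheel '[{"travel":[-0.1,-0.02,0],"dr":[-0.02,-0.01,0.04]},{"travel":[-0.18,-0.03,0],"dr":[0,0,0]},{"travel":[-0.18,-0.02,0],"dr":[0,0,0]},{"travel":[-0.1,-0.01,0],"dr":[0,0,0]},{"travel":[-0.02,0,0],"dr":[0,0,0]},{"travel":[0,0,0],"dr":[0,0,0]},{"travel":[0,0,0],"dr":[0,0,0]}]' -1
python3 -c "
from h import *
go([.5297,.1285,.145],-1.45)"
```

```text
time_s: 17.43
eef_pos: [0.5268, 0.1338, 0.1725]
eef_rot: [0.005, 0.747, -0.664, -0.003]
wrist_force: [-0.4, 0.6, -0.1]
opening: 0.001
t 17.43 pos [0.5268 0.1338 0.1725] F [-0.4  0.6 -0.1] open 0.001
 dr [ 0.022 -0.004 -0.006]  travel after turn [ 0.038 -0.015  0.183]  travel now [ 0.037 -0.017  0.183]
```

```bash
python3 -m handwheel '[{"travel":[0.03,-0.017,0.03],"dr":[0.02,0,0]},{"travel":[0,0,0.06],"dr":[0,0,0]},{"travel":[0,0,0.06],"dr":[0,0,0]},{"travel":[0,0,0],"dr":[0,0,0]}]'
python3 -c "
from h import *
go([.5297,.1285,.135],-1.45)"
```

```text
time_s: 17.77
eef_pos: [0.5302, 0.1259, 0.1472]
eef_rot: [0.001, 0.746, -0.665, 0.001]
wrist_force: [-0.4, -0.0, 0.1]
opening: -0.003
t 17.77 pos [0.5302 0.1259 0.1472] F [-0.4 -0.   0.1] open -0.003
 dr [ 0.001 -0.006 -0.012]  travel after turn [-0.018  0.001  0.081]  travel now [-0.018  0.001  0.081]
```

```bash
python3 -m handwheel '[{"travel":[-0.03,0,0.02],"dr":[0,0,0]},{"travel":[-0.01,0,0.02],"dr":[0,0,0]},{"travel":[0,0,0.02],"dr":[0,0,0]},{"travel":[0,0,0.01],"dr":[0,0,0]}]'
python3 -c "
from h import *
go([.5297,.1285,.130],-1.45)"
```

```text
time_s: 18.1
eef_pos: [0.5291, 0.131, 0.1347]
eef_rot: [0.002, 0.746, -0.666, 0.0]
wrist_force: [-0.3, 0.5, 0.6]
opening: 0.003
t 18.1 pos [0.5291 0.131  0.1347] F [-0.3  0.5  0.6] open 0.003
 dr [ 0.004 -0.006 -0.017]  travel after turn [ 0.017 -0.002  0.031]  travel now [ 0.017 -0.002  0.031]
```

```bash
python3 -m handwheel '[{"travel":[0.008,0,0.012],"dr":[0,0,0]},{"travel":[0,0,0.012],"dr":[0,0,0]},{"travel":[0,0,0.012],"dr":[0,0,0]}]'
python3 -m handwheel '[{"travel":[0,0,0.012],"dr":[0,0,0]},{"travel":[0,0,0.012],"dr":[0,0,0]}]'
```

```text
time_s: 18.35
eef_pos: [0.5294, 0.1299, 0.129]
eef_rot: [0.002, 0.746, -0.666, 0.001]
wrist_force: [0.0, 0.2, 0.2]
opening: 0.002
time_s: 18.52
eef_pos: [0.5304, 0.13, 0.1262]
eef_rot: [0.001, 0.746, -0.666, 0.001]
wrist_force: [-0.8, 0.6, 5.4]
opening: -0.002
```

```bash
python3 -m handwheel '[{"travel":[0,0,0.012],"dr":[0,0,0]},{"travel":[0,0,0.012],"dr":[0,0,0]},{"travel":[0,0,0.012],"dr":[0,0,0]}]'
python3 -m handwheel '[{"travel":[0,0,0.012],"dr":[0,0,0]},{"travel":[0,0,0.012],"dr":[0,0,0]}]'
```

```text
time_s: 18.77
eef_pos: [0.5306, 0.1303, 0.123]
eef_rot: [0.001, 0.746, -0.666, 0.002]
wrist_force: [-3.7, -0.6, 8.9]
opening: 0.001
time_s: 18.93
eef_pos: [0.5306, 0.1305, 0.121]
eef_rot: [0.001, 0.746, -0.666, 0.002]
wrist_force: [-3.8, -0.6, 7.7]
opening: -0.003
```

```bash
python3 -m handwheel '[{"travel":[0,0.002,0.012],"dr":[0,0,0]},{"travel":[0,0,0.012],"dr":[0,0,0]},{"travel":[0,0,0.012],"dr":[0,0,0]}]'
python3 -m handwheel '[{"travel":[0,0,0.012],"dr":[0,0,0]},{"travel":[0,0,0.012],"dr":[0,0,0]}]'
```

```text
time_s: 19.18
eef_pos: [0.5305, 0.1306, 0.1178]
eef_rot: [0.001, 0.746, -0.666, 0.002]
wrist_force: [-4.2, -0.2, 7.6]
opening: -0.001
time_s: 19.35
eef_pos: [0.5305, 0.1306, 0.116]
eef_rot: [0.001, 0.746, -0.665, 0.002]
wrist_force: [-8.1, -0.8, 19.2]
opening: -0.001
```

```bash
python3 -m handwheel '[{"travel":[0,0,0.008],"dr":[0,0,0]}]'
python3 -m handwheel '[{"travel":[0,0,-0.05],"dr":[0,0,0]},{"travel":[0,0,-0.1],"dr":[0,0,0]},{"travel":[0,0,-0.2],"dr":[0,0,0]},{"travel":[0.1,0,-0.2],"dr":[0,0,0]},{"travel":[0.2,0,-0.1],"dr":[0,0,0]},{"travel":[0.2,0,0],"dr":[0,0,0]},{"travel":[0.2,0,0],"dr":[0,0,0]},{"travel":[0.2,0,0],"dr":[0,0,0]},{"travel":[0,0,0],"dr":[0,0,0]},{"travel":[0,0,0],"dr":[0,0,0]}]'
python3 -c "
from h import *
S=np.ascontiguousarray(viewer.camera('scene')[:,:,::-1]);T=np.ascontiguousarray(viewer.camera('top')[:,:,::-1])
for p,s in blobs(S,(-8,140,70),(6,255,255),(283,155,307,197),20): print(p,s[:4])
a=cv2.resize(S[140:240,215:345],(520,400),interpolation=cv2.INTER_CUBIC)
b=cv2.resize(cv2.absdiff(T,cv2.imread('pics/top0.png')),(280*2,210*2))
b=cv2.resize(T[100:300,90:460],(520,281))[:200]
cv2.imwrite('pics/f8.png',np.vstack([a,b]))"
```

```text
time_s: 19.43
eef_pos: [0.5305, 0.1306, 0.1161]
eef_rot: [0.001, 0.747, -0.665, 0.002]
wrist_force: [-5.9, -0.9, 11.4]
opening: -0.0
time_s: 20.27
eef_pos: [0.5466, -0.0078, 0.2214]
eef_rot: [0.001, 0.748, -0.664, 0.004]
wrist_force: [-0.2, -0.3, 0.4]
opening: -0.003
[296.10227273 181.82954545] [10 21  8 14]
```

View pics/f8.png

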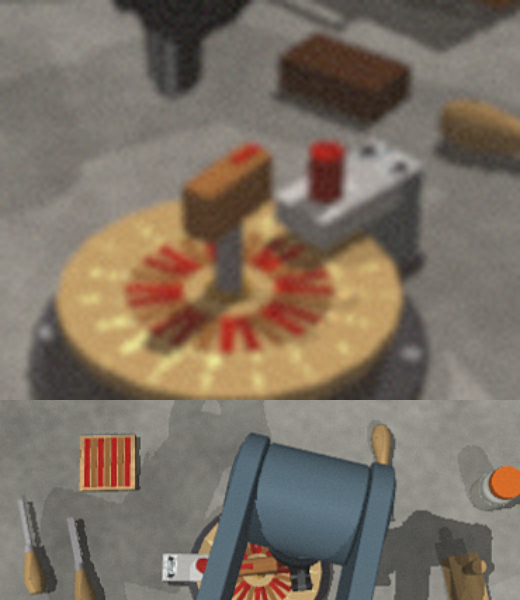

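The head now sits on the arm with no visible gap. It moved another 4.5 px down, matching the 14 mm push, and the stop was felt at TCP 0.116, the expected height of the head's top. The robot is clear of everything.

```bash
python3 -c "
from bench import ctrl
print(ctrl.get_obs()['time_s'],ctrl.hand_in())"
```

```text
the job is handed in; nothing more can be done
20.3667 None
```

The turntable is locked and the job was handed in at 20.4 s of the 72 s allowed. I took the pin from the rack and stood it in the guide bore. I then turned the board clockwise by its grip, about 0.79 rad, until the pin dropped, and pressed it home with shut fingers.

**Checks that agreed:**
- **Drop:** the head fell 5 px in the scene view, matching the 16 mm expected.
- **Press:** the head moved another 4.5 px, matching the last 14 mm. The stop came at a fingertip height of 0.116 m, the expected height of the head's top when home.
- **Last picture:** the head sits on the arm with no visible gap. At hand-in the robot was clear, with no contact force.

**What was less clean:**
- **Contact forces:** wrist force briefly reached 19 N twice, when the pin first touched the board and at the final stop. It was about 5 to 9 N while pressing.
- **Bore position:** the top and wrist views disagreed by about 3 mm, so I centred the pin by light contact on the chamfer.
- **Other objects:** I did not measure whether the dowel, gouges and other items stayed put. Those I could see in the last picture looked in place, and I felt no contact with any of them.

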